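# Tip the pebble tray to its red end

## Robot

A 7-joint arm with a two-finger parallel gripper is mounted at the origin on the work surface. World frame = base frame: x ahead of the robot, y to its left, z up, the work surface at z = 0. Lengths are in m, angles in rad, forces in N, time in s.
With the tool pointing down it reaches from about 0.4 to 0.85 m from the base axis. Payload 10.4 kg.
Tool frame: the origin (TCP) lies between the finger pads; the fingertips stand 11 mm ahead of it and the grasp point (between the pads) lies 8 mm behind it; x points along the fingers, y is the direction in which the jaws open and shut, and the axes are right-handed (so a half turn about x gives the same grasp; the last joint's range is limited). The gripper opens to 87 mm and grips with 3 to 60 N. Pads are 19 mm wide; open, the fingers measure 117 mm over their backs; the gripper's body (75 mm by 190 mm) begins 51 mm behind the grasp point.
Start: joints at [1.297, 0.332, -0.065, 1.46, 0.022, 1.35, -0.088], TCP at [0.155, -0.605, 0.234] pointing down, gripper open.
Joint ranges: [-2.6, 2.6], [-0.5, 2.12], [-1.47, 1.34], [0.16, 2.42], [-1.27, 4.41], [0.06, 2.06], [-2.6, 2.6]. Speed limits (rad/s): [2.22, 2.22, 2.79, 2.79, 3.14, 3.14, 3.14].

## Interface

Orientations are given as a unit quaternion [x, y, z, w].
In Python, from bench import r, cams, ticket gives the robot as it stands. The module is installed in compiled form; this text tells all that it offers.
- The arm moves only by the tool drive_tool, never from a script. Its argument "moves" is text: rows parted by semicolons, each of 5 numbers parted by spaces: the shift along the world's x, y, z in m, then the turn about the world's z in degrees, then the closure, from 0 (fully open) to 1 (shut). In form: x y z twist grip; .... A call has 1 to 20 rows; each row shifts and turns the commanded pose from where the row before left it; what a row does not reach is not made up. A row lasts 1/8 s, in which the tool goes at most 62.5 mm and 10.7 degrees, less where a joint would pass 70% of its speed; a pose out of reach is approached as far as the arm can. A call is refused whole if a number of a shift passes 0.0625 or a number of a turn 10.7, either way. A call with a gripper value outside its range is refused whole. The fingers move at their own pace and stop on an object; "newtons" is the grip in N (left out, the last holds). Time passes only in rows, so rows that do not move let the fingers close. It gives the time, the measured TCP pose, the force and the opening at its end, in the units of the state.
- r.read_state(): the state, without advancing time (a new reading comes with each control period).
- cams.camera(name): name is "scene" or "top" or "wrist"; returns a dict with "color" (480x640x3 uint8, red, green, blue), "fx", "fy", "cx", "cy" (pixels), "distortion" ([k1, k2, p1, p2, k3] as OpenCV has them; the pictures are not rectified), "extrinsics" (4x4, takes a point from camera to world coordinates). Camera axes: x right, y down, z forward; pixel columns grow to the right and rows downward; lengths in m; the calibration is good to about 2 mm. A picture is of the moment at which its call begins. There is no depth.
- ticket.close_job(): hands the job in, once; it reports no verdict.
The state is a dict: "time": time; "joint_positions": joint angles; "joint_vel": joint speeds; "joint_torque": joint torques, N m; "ee_pos": TCP position; "eef_rot": TCP orientation; "ft_force": force on the tool from outside, world axes, zero at the start; "torque": the same for the moment, N m; "width": finger opening in m.
Only numpy, scipy, OpenCV 4.12 (cv2) and the standard library are available. Lean on these libraries where they do the work, as an engineer would, in place of code of your own. Each camera call takes 0.05 s, during which the arm holds its last target.

## Task

Tip the rocking tray that holds the two grey pebbles by pushing down the lip at its red end, until both pebbles have slid down onto the red part of the tray's floor, and leave the tray tipped that way. Do not touch the pebbles, and leave the other tray, with the wooden slices, as it is.

Things in the scene. Friction and masses are not known exactly. Their poses are not given: they have to be found in the camera images.
- pebble_lip (a point): Mid top of the red push lip (30 deep, 100 wide, 4 mm thick, level with the rim) of the metal tray holding 2 grey pebbles; 120 mm up when level (start), any yaw. Axes turn with the tray: x outward along it (hinge axis at x -120, red end wall's inner face -20, red floor -90 to -20 mm), y across, z out (floor -30). Pushed to the 32 degree stop it is 52 mm above the table, 118 mm from the axis.
- pebble_1: Mid grey flat round pebble, 34 mm across, 14 mm thick, about 30 g, loose in its tray, at the start in the bare half; origin at the centre of its underside, z up. The pebbles are smooth and start to slide at 13 to 20 degrees of tray tilt.
- pebble_2: Dark grey pebble, same size, in the same tray; origin at the centre of its underside, z up. Both trays have stiff hinges that stay where left: 2 to 4 N down on a lip's middle turns one; stops at 32 degrees either way.
- slice_lip (a point): Same point on the other, identical tray, which holds 2 wooden slices (36 mm across): leave it. Each tray: 270 mm long over its lips, 100 wide, inside 200 x 92, walls 30 mm high; it rocks on a fixed wooden stand (130 mm square) about a cross axis at mid-length, floor height, 90 mm above the table; one end's lip, end wall and last 70 mm of floor are red, the other end bare.
Not all that is in view belongs to the job. What is shaped like the pebble_1 but yellow is not meant.

How it is judged:
By the outcome, as a careful person would: the job done as asked, in the order asked, and still so for the second after the job is handed in, with the robot touching nothing.
It also fails if it takes over 32 s, if anything falls off the work surface, if the arm or the gripper's body presses on something with over 40 N, if the wrist force passes 120 N, or if a joint passes its speed limit or range.

## Working session

There is one attempt and no reset: what is moved stays moved. The work goes in short steps, Python scripts to look and compute and a tool call to move; the robot and the scene stay as the last step left them, time stands still between calls to the robot, and variables do not carry over. Pictures are saved under pics/ and viewed, and the job is handed in when it is done.

Besides the shell and the picture viewer there is one more tool, called after "Call:" by a JSON object that holds its "method" and its "body", one argument or row to a line. drive_tool: Moves the arm, as the interface text tells. Its arguments: {"type":"object","properties":{"moves":{"type":"string"},"newtons":{"type":"number"}},"required":["moves"]}

```bash
mkdir -p pics; python3 - <<'E'
from bench import r,cams
import cv2,numpy as np
s=r.read_state();print({k:np.round(v,3) for k,v in s.items()})
for n in ["scene","top"]:
    c=cams.camera(n);cv2.imwrite(f"pics/{n}0.png",c["color"][:,:,::-1]);print(n,c["fx"],c["fy"],c["cx"],c["cy"],c["distortion"],np.round(c["extrinsics"],3).tolist())
E
```

```text
{'time': np.float64(0.0), 'joint_positions': array([ 1.297,  0.333, -0.065,  1.461,  0.022,  1.35 , -0.089]), 'joint_vel': array([ 0.002, -0.   ,  0.002, -0.   , -0.001, -0.001, -0.001]), 'joint_torque': array([-1.0000e-03, -6.2326e+01,  2.5000e-02, -3.8990e+01, -6.1000e-02,
        4.0000e-02,  0.0000e+00]), 'ee_pos': array([ 0.155, -0.605,  0.233]), 'eef_rot': array([-0.701, -0.089,  0.702, -0.088]), 'ft_force': array([-0.184,  0.356, -0.424]), 'torque': array([-0.003, -0.015,  0.002]), 'width': np.float64(0.087)}
scene 584.9202764087207 584.9202764087207 317.83491327593 236.291773117251 [-0.06512076  0.          0.          0.          0.        ] [[0.492, 0.738, -0.462, 1.163], [0.871, -0.416, 0.263, -0.335], [0.002, -0.531, -0.847, 1.156], [0.0, 0.0, 0.0, 1.0]]
top 440.96283669339886 440.96283669339886 321.53538815226887 237.68584356945013 [-0.03233883  0.          0.          0.          0.        ] [[0.028, -0.985, 0.172, 0.438], [-0.999, -0.031, -0.014, 0.01], [0.019, -0.172, -0.985, 0.831], [0.0, 0.0, 0.0, 1.0]]
```

View pics/scene0.png

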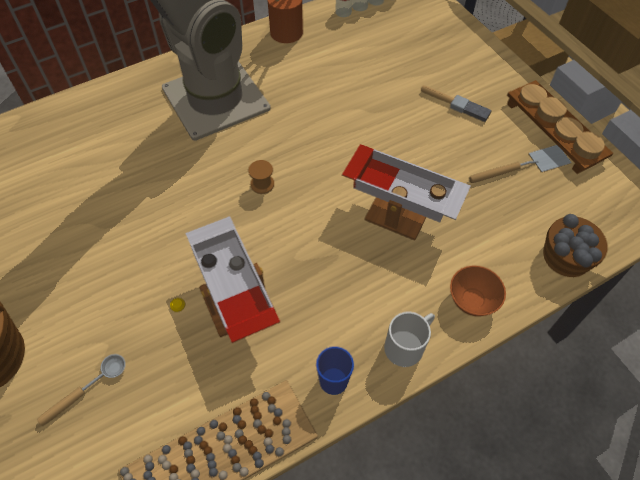

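View pics/top0.png

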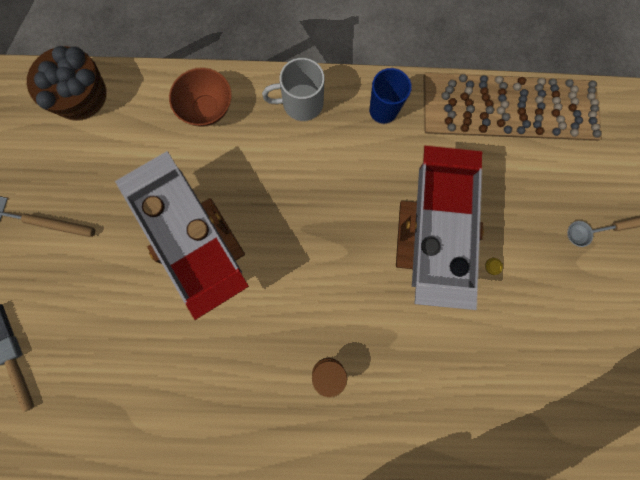

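The top view shows the pebble tray at right, with its red lip at about (453,158) and pebbles at (431,246) and (459,266). The slice tray is at left, with its red lip at about (217,297). A yellow decoy lies at (494,266). The scene view agrees. Next I measure the lip.

```bash
cat > h.py <<'E'
from bench import r,cams
import cv2,numpy as np
def K(c): return np.array([[c["fx"],0,c["cx"]],[0,c["fy"],c["cy"]],[0,0,1]])
def ray(c,px):
    u=cv2.undistortPoints(np.array(px,float).reshape(-1,1,2),K(c),np.array(c["distortion"])).reshape(-1,2)
    E=np.array(c["extrinsics"]); return E[:3,3],np.c_[u,np.ones(len(u))]@E[:3,:3].T
def plane(c,px,z):
    o,d=ray(c,px); return o+d*((z-o[2])/d[:,2])[:,None]
def proj(c,P):
    E=np.linalg.inv(np.array(c["extrinsics"])); return cv2.projectPoints(np.array(P,float).reshape(-1,1,3),cv2.Rodrigues(E[:3,:3])[0],E[:3,3],K(c),np.array(c["distortion"]))[0].reshape(-1,2)
def redmask(im):
    h=cv2.cvtColor(im,cv2.COLOR_RGB2HSV); return ((h[...,1]>200)&((h[...,0]<5)|(h[...,0]>175))&(h[...,2]>70)).astype(np.uint8)
E
python3 - <<'E'
from h import *
for n,roi in [("top",(380,120,520,330)),("scene",(180,200,300,350))]:
    c=cams.camera(n);im=c["color"];x0,y0,x1,y1=roi
    cv2.imwrite(f"pics/z_{n}.png",cv2.resize(im[y0:y1,x0:x1,::-1],None,fx=2.8 if n=="top" else 4,fy=2.8 if n=="top" else 4,interpolation=cv2.INTER_CUBIC))
    m=redmask(im);m2=np.zeros_like(m);m2[y0:y1,x0:x1]=m[y0:y1,x0:x1]
    # lip brighter than floor
    cs,_=cv2.findContours(m2,cv2.RETR_EXTERNAL,cv2.CHAIN_APPROX_NONE)
    k=max(cs,key=cv2.contourArea);print(n,cv2.contourArea(k),cv2.boundingRect(k));q=cv2.approxPolyDP(k,4,True).reshape(-1,2)
    print(q.tolist());print(np.round(plane(c,q,.12),3).tolist())
E
```

```text
top 1421.5 (431, 171, 42, 42)
[[434, 171], [432, 208], [470, 212], [472, 175]]
[[0.683, -0.187, 0.12], [0.618, -0.182, 0.12], [0.613, -0.246, 0.12], [0.678, -0.252, 0.12]]
scene 1648.0 (218, 290, 61, 52)
[[248, 290], [218, 303], [232, 341], [278, 321], [273, 309], [255, 305]]
[[0.64, -0.196, 0.12], [0.637, -0.26, 0.12], [0.722, -0.269, 0.12], [0.728, -0.175, 0.12], [0.701, -0.172, 0.12], [0.676, -0.198, 0.12]]
```

View pics/z_top.png

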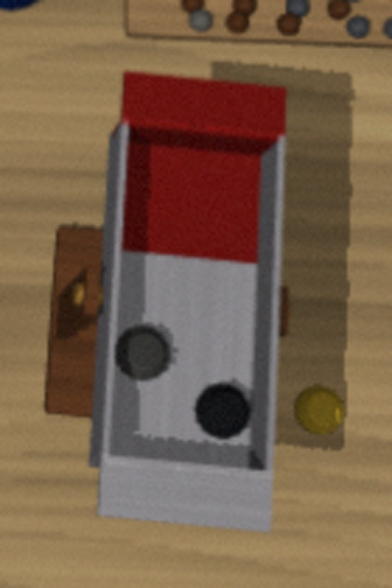

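View pics/z_scene.png

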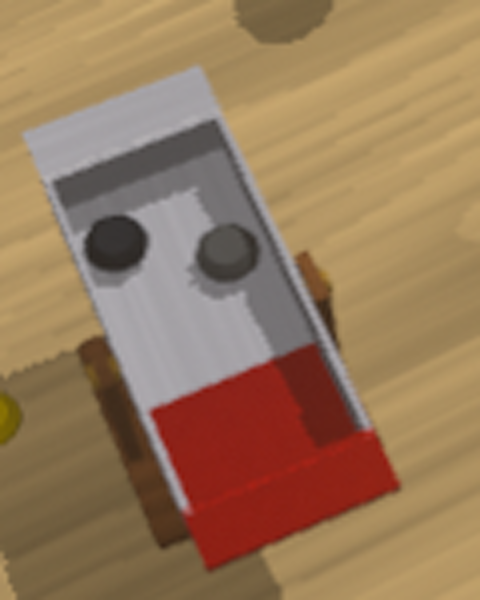

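```bash
python3 - <<'E'
from h import *
def zt(p,s,o): return (np.array(p,float)+.5)/s-.5+np.array(o)
t=cams.camera("top");s=cams.camera("scene")
pt=zt([[123,71],[286,87],[271,530],[98,514]],2.8,(380,120))
ps=zt([[400,487],[209,570],[24,134],[204,67]],4,(180,200))
for n,c,p in[("top",t,pt),("scene",s,ps)]:
    w=plane(c,p,.12);print(n,np.round(w,4).tolist());print(np.linalg.norm(w-np.roll(w,-1,0),axis=1))
    ctr=w.mean(0);d=(w[0]+w[1]-w[2]-w[3])[:2];d/=np.linalg.norm(d);print(ctr,np.degrees(np.arctan2(d[1],d[0])),"lip",ctr[:2]+.12*d, (w[0]+w[1])[:2]/2-.015*d)
E
```

```text
top [[0.7285, -0.1697, 0.12], [0.7221, -0.2703, 0.12], [0.4535, -0.252, 0.12], [0.46, -0.1519, 0.12]]
[0.1008534  0.26925175 0.10033665 0.2690438 ]
[ 0.59102831 -0.21095729  0.12      ] -3.8473330684440743 lip [ 0.71075788 -0.21900907] [ 0.71033267 -0.21898048]
scene [[0.7301, -0.1723, 0.12], [0.7237, -0.2705, 0.12], [0.4549, -0.2522, 0.12], [0.4629, -0.1515, 0.12]]
[0.09832148 0.26944553 0.10102414 0.26801464]
[ 0.59289821 -0.21161047  0.12      ] -4.17572212166658 lip [ 0.71257966 -0.22034834] [ 0.7119447  -0.22030198]
```

The two views agree within 2 mm: the lip middle is at about (0.711, -0.2195, 0.12), and the tray's long axis points to -4°. The outline measures 269 x 100 mm, against 270 x 100 given. I'll move above the lip with the fingers shut, keeping z and lining up the jaws.

Call:
{"method": "drive_tool", "body": {
  "moves": "0.04 0.0275 0 -1.3 1;0.04 0.0275 0 -1.3 1;0.04 0.0275 0 -1.3 1;0.04 0.0275 0 -1.3 1;0.04 0.0275 0 -1.3 1;0.04 0.0275 0 -1.3 1;0.04 0.0275 0 -1.3 1;0.04 0.0275 0 -1.3 1;0.04 0.0275 0 -1.3 1;0.04 0.0275 0 -1.3 1;0.04 0.0275 0 -1.3 1;0.04 0.0275 0 -1.3 1;0.04 0.0275 0 -1.3 1;0.04 0.0275 0 -1.3 1;0 0 0 0 1",
  "newtons": 20
}}

```text
time: 2.17
ee_pos: [0.7174, -0.2155, 0.2318]
eef_rot: [-0.706, 0.021, 0.707, 0.023]
ft_force: [-0.4, 1.0, -0.3]
width: 0.0004
```

```bash
python3 - <<'E'
from h import *
t=cams.camera("top");s=cams.camera("scene")
cv2.imwrite("pics/top1.png",t["color"][:,:,::-1]);cv2.imwrite("pics/scene1.png",s["color"][:,:,::-1])
print("cup rim/base",plane(t,[[375,75],[410,90]],.09).round(3).tolist(),plane(t,[[372,105],[385,122],[402,110]],0).round(3).tolist())
from scipy.spatial.transform import Rotation as R
st=r.read_state();print(st["ee_pos"],R.from_quat(st["eef_rot"]).as_matrix().round(3).tolist(),st["width"],st["ft_force"])
E
```

```text
cup rim/base [[0.874, -0.09, 0.09], [0.846, -0.154, 0.09]] [[0.86, -0.096, 0.0], [0.824, -0.122, 0.0], [0.851, -0.157, 0.0]]
[ 0.71522832 -0.22016259  0.23288267] [[-0.001, -0.066, -0.998], [-0.0, -0.998, 0.066], [-1.0, 0.0, 0.001]] 0.0005343303294965638 [-0.27677024 -0.22125043 -0.00699864]
```

View pics/scene1.png

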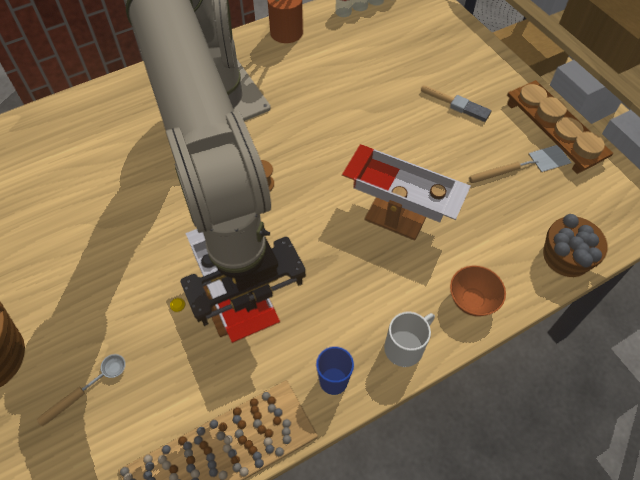

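View pics/top1.png

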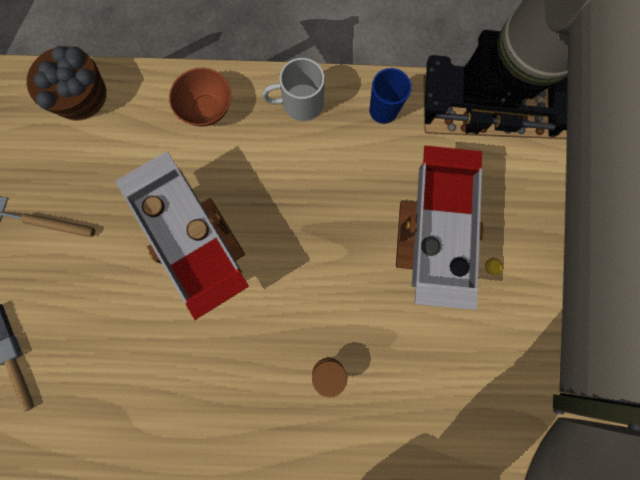

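The arm is over the red lip and both trays look unchanged. In the top view the gripper sits well away from the lip, so I'll check whether parallax explains it before going down.

```bash
python3 - <<'E'
from h import *
t=cams.camera("top");s=cams.camera("scene");w=cams.camera("wrist")
p=r.read_state()["ee_pos"];print(p)
P=[[p[0],p[1],p[2]-.011],[p[0],p[1],p[2]+.06],[.711,-.2195,.12]]
for n,c in[("top",t),("scene",s),("wrist",w)]:print(n,proj(c,P).round(1).tolist())
cv2.imwrite("pics/wrist1.png",w["color"][:,:,::-1])
E
```

```text
[ 0.71442477 -0.22200422  0.23392369]
top [[475.8, 129.1], [495.1, 107.0], [452.7, 155.8]]
scene [[247.3, 303.1], [243.0, 284.5], [253.2, 324.5]]
wrist [[321.4, 301.9], [321.2, 412.9], [318.4, 241.6]]
```

View pics/wrist1.png

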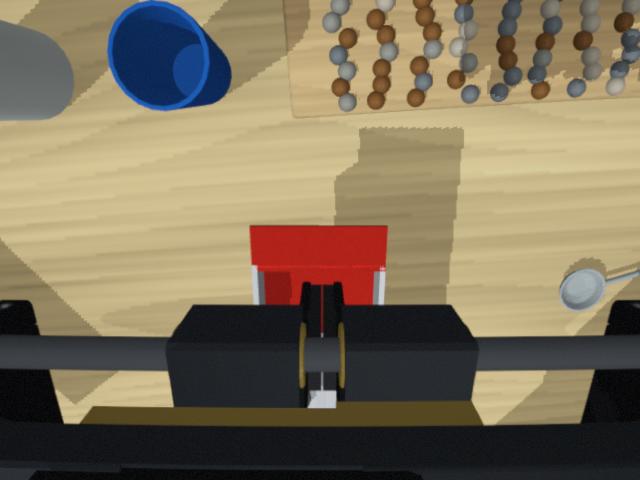

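The parallax explains it. The projections match: in the wrist view the lip middle is at (318,246), against a predicted (318,242). Next I descend to just above the lip.

Call:
{"method": "drive_tool", "body": {
  "moves": "0 0 -0.02 0 1;0 0 -0.02 0 1;0 0 -0.02 0 1;0 0 -0.02 0 1;0 0 -0.015 0 1;0 0 -0.004 0 1;0 0 -0.004 0 1;0 0 -0.004 0 1;0 0 -0.004 0 1;0 0 -0.004 0 1"
}}

```text
time: 3.68
ee_pos: [0.7155, -0.2205, 0.119]
eef_rot: [0.707, -0.024, -0.706, -0.024]
ft_force: [1.6, 0.4, 2.1]
width: 0.0002
```

```bash
python3 - <<'E'
from h import *
w=cams.camera("wrist");s=cams.camera("scene")
cv2.imwrite("pics/w2.png",np.hstack([cv2.resize(w["color"],(400,300)),cv2.resize(s["color"][180:420,120:440],(400,300))])[:,:,::-1])
st=r.read_state();print(st["time"],st["ee_pos"],st["ft_force"])
E
```

```text
3.775 [ 0.71496619 -0.22044979  0.11811623] [ 0.67543667 -0.09885175  1.81573142]
```

View pics/w2.png

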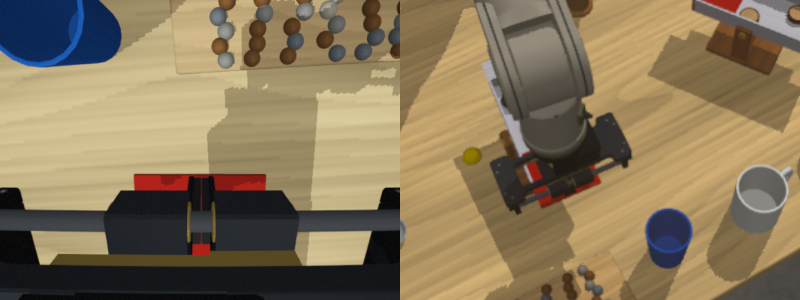

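The fingers are on the lip with about 2 N and the tray is turning. I carry on down slowly.

Call:
{"method": "drive_tool", "body": {
  "moves": "0 0 -0.004 0 1;0 0 -0.004 0 1;0 0 -0.004 0 1;0 0 -0.004 0 1;0 0 -0.004 0 1;0 0 -0.004 0 1;0 0 -0.004 0 1;0 0 -0.004 0 1;0 0 -0.004 0 1;0 0 -0.004 0 1;0 0 -0.003 0 1;0 0 -0.002 0 1;0 0 0 0 1;0 0 0 0 1"
}}

```text
time: 5.52
ee_pos: [0.715, -0.2204, 0.0735]
eef_rot: [-0.707, 0.024, 0.707, 0.024]
ft_force: [-0.6, 0.0, -0.4]
width: 0.0007
```

Call:
{"method": "drive_tool", "body": {
  "moves": "0 0 -0.002 0 1;0 0 -0.002 0 1;0 0 -0.002 0 1"
}}

```text
time: 5.9
ee_pos: [0.7152, -0.2205, 0.0675]
eef_rot: [0.707, -0.024, -0.707, -0.024]
ft_force: [-0.2, -0.2, 1.8]
width: 0.0008
```

```bash
python3 - <<'E'
from h import *
s=cams.camera("scene");t=cams.camera("top");w=cams.camera("wrist")
cv2.imwrite("pics/s3.png",np.hstack([cv2.resize(s["color"][180:420,120:440],(400,300)),cv2.resize(t["color"][100:340,320:640],(400,300))])[:,:,::-1])
E
```

```text
(no output)
```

View pics/s3.png

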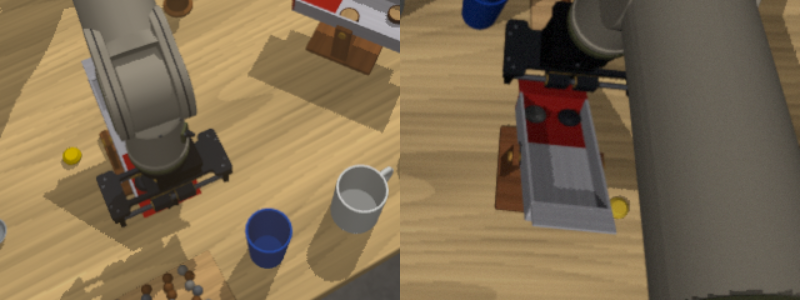

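Both pebbles now lie on the red floor against the red end wall, at about (535,114) and (568,116) in the combined picture. I retreat straight up, then sideways.

Call:
{"method": "drive_tool", "body": {
  "moves": "0 0 0.005 0 1;0 0 0.015 0 1;0 0 0.03 0 1;0 0 0.04 0 1;0 0 0.04 0 1;0 0 0.04 0 1;-0.02 -0.04 0 0 1;-0.02 -0.04 0 0 1;-0.02 -0.04 0 0 1;-0.02 -0.04 0 0 1;-0.02 -0.04 0 0 1;-0.02 -0.04 0 0 1;-0.02 -0.04 0 0 1;-0.02 -0.04 0 0 1;0 0 0 0 1;0 0 0 0 1"
}}

```text
time: 8.05
ee_pos: [0.5556, -0.5399, 0.2384]
eef_rot: [0.707, -0.023, -0.706, -0.024]
ft_force: [0.7, 0.6, 0.3]
width: 0.0009
```

```bash
python3 - <<'E'
from h import *
s=cams.camera("scene");t=cams.camera("top")
cv2.imwrite("pics/s4.png",np.hstack([cv2.resize(s["color"],(400,300)),cv2.resize(t["color"],(400,300))])[:,:,::-1])
cv2.imwrite("pics/t4.png",cv2.resize(t["color"][110:330,380:540],None,fx=2.7,fy=2.7,interpolation=cv2.INTER_CUBIC)[:,:,::-1])
st=r.read_state();print(st["time"],st["ee_pos"],st["ft_force"])
E
```

```text
8.15 [ 0.55625526 -0.53904965  0.2382499 ] [-0.18937777  0.64476617  0.06318452]
```

View pics/s4.png

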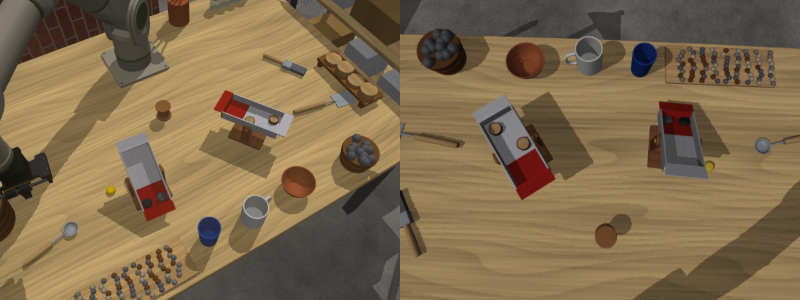

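View pics/t4.png

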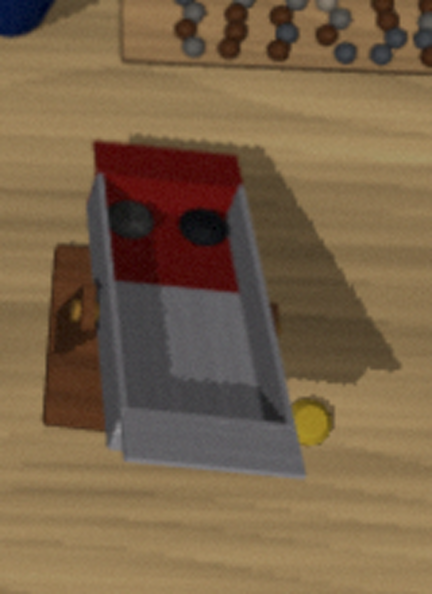

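The tray stays tipped after release, and both pebbles are on the red floor, at (131,217) and (203,227) in the crop. The slice tray looks unchanged. Before closing I check how far the gripper is from the wicker object at the left edge, and whether the slice tray has moved.

```bash
python3 - <<'E'
from h import *
s=cams.camera("scene");t=cams.camera("top");p=r.read_state()["ee_pos"]
a=cv2.imread("pics/top0.png")[:,:,::-1].astype(int);b=t["color"].astype(int)
d=np.abs(a-b).max(2)[140:330,100:320];print("slice diff>40 px:",(d>40).sum())
for z in(0,.1,.2):print(z,plane(s,[[24,345],[5,385],[8,295]],z).round(3).tolist())
q=cv2.resize(t["color"][110:330,380:540],None,fx=1,fy=1)
# bare lip outer mid height: intersect ray with tray's vertical plane (yaw -4, axis at .592,-.2113)
u=np.array([np.cos(np.radians(-4)),np.sin(np.radians(-4)),0]);C=np.array([.592,-.2113,.09]);v=np.array([-u[1],u[0],0])
for px in [((95+240)/2,(141+156)/2),((124+303)/2,(459+474)/2)]:
    o,dd=ray(t,[[(px[0]+.5)/2.7-.5+380,(px[1]+.5)/2.7-.5+110]]);dd=dd[0]
    k=((C-o)@v)/(dd@v) ;P=o+k*dd-C;print("along,up",P@u,P[2],P@v)
E
```

```text
slice diff>40 px: 0
0 [[0.464, -0.654, 0.0], [0.531, -0.713, 0.0], [0.328, -0.656, 0.0]]
0.1 [[0.524, -0.627, 0.1], [0.586, -0.681, 0.1], [0.4, -0.628, 0.1]]
0.2 [[0.585, -0.599, 0.2], [0.641, -0.648, 0.2], [0.472, -0.6, 0.2]]
along,up 0.12704905026816476 -0.0374530616249176 -1.0935587891697707e-17
along,up -0.101826187987559 0.0904137242901348 -8.4132102792667e-18
```

The tray tilt works out at about 29-30°, and there is no pixel change at the slice tray. I back off from the object at the edge, then take a last look and close.

Call:
{"method": "drive_tool", "body": {
  "moves": "0 0.02 0.02 0 1;0 0.03 0.02 0 1;0 0.03 0.01 0 1;0 0 0 0 1;0 0 0 0 1;0 0 0 0 1"
}}

```text
time: 9.0
ee_pos: [0.5547, -0.4612, 0.2867]
eef_rot: [-0.706, 0.024, 0.707, 0.024]
ft_force: [-1.0, -0.8, 0.3]
width: 0.0001
```

```bash
python3 - <<'E'
from h import *
s=cams.camera("scene")
cv2.imwrite("pics/s5.png",s["color"][:,:,::-1])
st=r.read_state();print(st["time"],st["ee_pos"],st["ft_force"])
E
```

```text
9.05 [ 0.55469291 -0.46120526  0.28670992] [-0.22244133  0.51369512 -0.40508143]
```

View pics/s5.png

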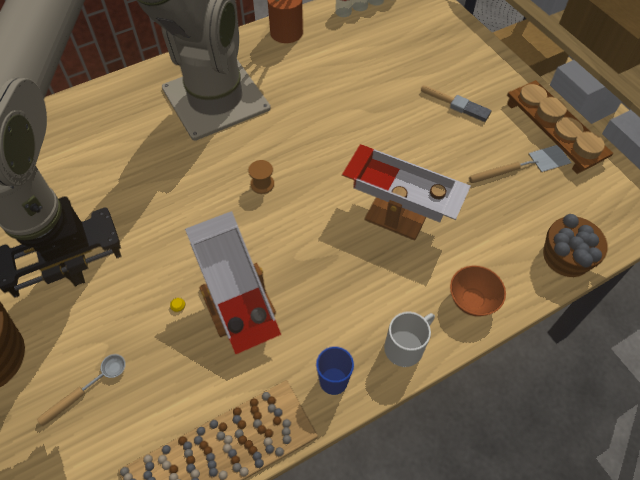

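The pebble tray is tipped with both pebbles on the red floor, at (236,324) and (258,316). The robot is clear of everything and the slice tray is unchanged.

```bash
python3 -c "
from bench import ticket
print(ticket.close_job())"
```

```text
the job is handed in; nothing more can be done
None
```

I tipped the pebble tray by pushing its red lip down with the shut fingertips, then lifted the arm clear and handed the job in at about 9 s.

- **Pebbles:** both camera views show both pebbles resting on the red floor by the red end wall. The gripper did not touch them.
- **Tilt:** the tray stays tipped after release at about 29–30°, measured roughly from one view. That is a little short of the 32° stop, which I did not push it against.
- **Force:** the readings I took during the push were about 2 N.
- **Slice tray:** the before and after top pictures show no pixel change there.
- **Failed checks:** none failed. The two views put the lip within about 2 mm of each other. In one top view the gripper looked well away from the lip; projecting its position into all three cameras showed this was parallax.

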